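Nudge the soap plate onto its holder's pins

TASK

The wooden soap plate has been left askew on the steel soap holder, riding on top of the holder's two pins. With your fingertips nudge it back against the rear lip and sideways until both its holes drop over the two pins and it lies flat on the holder, then move clear. Only push it, never lift it, and leave everything else on the shelf where it stands.

Things in the scene. Friction and masses are not known exactly. Their poses are not given: they have to be found in the camera images.
- holder: fixed steel soap holder, mm. Origin on the shelf top under its middle; x from front (robot side) to back, y left, z up. Flat bed x -60 to 58, y -120 to 120, top at z 8, open at front and both ends. Straight upright lip along the back, inner face at x 48.5, top at z 22. Two upright pins at x -30, y -25 and 25. A clamp under its front edge holds it to a rattan shelf (top at world z 90 mm)
- plate: loose flat wooden soap plate, 95 (x) by 150 (y) by 10 mm thick, about 160 g, too wide to grip; slides at about 1 N. Origin at the centre of its underside, x to its back edge, y left, z up. Holes near its front edge; two drain slots behind them. Starts with its back edge on the bed about 10 to 15 mm short of the lip and its front on top of the pins: tilted about 0.12 rad, front edge 11 mm above the bed
- pin_right (a point): top of the holder's right pin (y -25 mm), 8 mm above the bed; diameter 8 mm, the last 2 mm tapering to 4 mm
- pin_left (a point): top of the holder's left pin (y 25 mm), 8 mm above the bed; same shape
- hole_right (a point): centre, at the underside, of the plate's right through hole (plate x -30, y -25 mm), diameter 13 mm; belongs on the right pin. At the start the plate is shifted left or right by 14 to 34 mm and turned by up to 0.08 rad
- hole_left (a point): centre, at the underside, of the plate's left through hole (plate x -30, y 25 mm), diameter 13 mm; belongs on the left pin. In place the plate lies flat on the bed, its origin at holder x 0, y 0 (play 1 to 2.5 mm): pushed back against the lip and slid along it, the plate drops by itself and the pins then stop it
- soap: bar of soap, 50 x 80 x 26, cream (mm); a bystander, loose on the shelf. Origin at the centre of its underside
- pumice: grey pumice stone, round, diameter 64, 30 high (mm); a bystander, loose on the shelf. Origin at the centre of its underside
- bowl: dark coconut-wood bowl, diameter 120, 50 high (mm); a bystander, loose on the shelf. Origin at the centre of its underside
- jar: white ceramic jar with lid, diameter 84, 84 high (mm); a bystander, loose on the shelf. Origin at the centre of its underside
- hairbrush: brown plastic hairbrush lying bristles down, 215 long, 56 wide, 29 high (mm); a bystander, loose on the shelf. Origin at the centre of its underside, between head and handle
- dipper: blue plastic water dipper, diameter 108, 90 high, with a flat handle at its rim (mm); a bystander, loose on the shelf. Origin at the centre of its underside
- tumbler: white plastic tumbler, diameter 68, 85 high (mm); a bystander, loose on the shelf. Origin at the centre of its underside
There are look-alikes about, which are no part of the job. What is meant by the plate is not blue or purple, and is the smaller of those in its own colour.

How it is judged:
By the outcome, as a careful person would: the job done as asked, in the order asked, and still so for the second after the job is handed in, with the robot touching nothing.
It also fails if it takes over 48 s, if anything falls off the work surface, if the arm or the gripper's body presses on something with over 40 N, if the wrist force passes 120 N, or if a joint passes its speed limit or range.

ROBOT

A 7-joint arm with a two-finger parallel gripper is mounted at the origin on the work surface. World frame = base frame: x ahead of the robot, y to its left, z up, the work surface at z = 0. Lengths are in m, angles in rad, forces in N, time in s.
With the tool pointing down it reaches from about 0.425 to 1.025 m from the base axis. Payload 3.6 kg.
Tool frame: the origin (TCP) lies where the fingers leave the gripper's body, on its centre line; the fingertips stand 73 mm ahead of it and the grasp point (between the pads) lies 54 mm ahead of it (env.pinch_z is the distance from the TCP to the grasp point, in m); z points along the fingers, y is the line along which they close (so a half turn about z gives the same grasp; the last joint's range is limited). The gripper opens to 85 mm and grips with 20 to 120 N. Pads are 22 mm wide; open, the fingers measure 114 mm over their backs; the gripper's body (76 mm by 85 mm) begins 54 mm behind the grasp point. The pads swing forward as they close: fully open they stand 13 mm farther back than shut.
Start: joints at [1.218, 0.591, 0.048, 1.609, -0.033, 0.943, -0.034], TCP at [0.186, -0.701, 0.304] pointing down, gripper open.
Joint ranges: [-2.69, 2.69], [-0.47, 2.24], [-1.27, 1.36], [0.19, 2.51], [-1.53, 4.68], [0.08, 2.07], [-3.09, 3.09]. Speed limits (rad/s): [2.57, 2.57, 3.14, 3.14, 3.14, 3.14, 3.14].

INTERFACE

Orientations are given as a 3x3 rotation matrix whose columns are the frame's x, y, z axes.
In Python, from rig import sensors, imaging, workorder, env gives the robot as it stands.
- The arm moves only by the shell command python3 -m pendant 'ROWS' [FORCE]. ROWS is JSON, a list of rows, each an object of numbers: "jaw": the opening in per cent of the stroke, from 0 (shut) to 100 (fully open); "tx", "ty", "tz": the shift along the tool's x, y, z in m; "rx", "ry", "rz": the turn, a rotation vector about the tool's x, y, z in degrees. A call has 1 to 8 rows; each row is the pose to reach, as a shift and turn from the pose commanded when the call began, along the tool's axes at that moment; what a row does not reach only later rows make up. A row lasts 1/12 s, in which the tool goes at most 41.7 mm and 7.16 degrees, less where a joint would pass 70% of its speed; a pose out of reach is approached as far as the arm can. A call with a gripper value outside its range is refused whole. The fingers move at their own pace and stop on an object; FORCE is the grip in N (left out, the last holds). Time passes only in rows, so rows that repeat a pose let the fingers close. It gives the time, the measured TCP pose, the force, the opening and the grip force at its end, in the units of the state.
- sensors.read_state(): the state, without advancing time (a new reading comes with each control period).
- imaging.capture(name): name is "side" or "top"; returns the picture (384x512x3 uint8, red, green, blue); there is no depth.
- imaging.camera_info(name): a dict with "vertical_fov" (degrees; the focal length in pixels is half the picture's height over the tangent of half this angle, whatever the lens; pixels are square), "cx", "cy" (the principal point, pixels), "k1" (the pictures are not rectified: a ray, as slopes to the right and down, at radius r is drawn at 1 + k1 r^2 times it, then the intrinsics apply), "origin" and "attitude" of the camera in the world. Camera axes: x right, y down, z forward; pixel columns grow to the right and rows downward; lengths in m; the calibration is good to about 2 mm. A picture is of the moment at which its call begins. camera_info takes no time and is no camera call.
- workorder.hand_in(): hands the job in; it is judged then, once.
The state is a dict: "time": time; "q": joint angles; "qvel": joint speeds; "joint_efforts": joint torques, N m; "eef_pos": TCP position; "tcp_rot": TCP orientation; "contact_force": force on the tool from outside, world axes, zero at the start; "wrist_torque": the same for the moment, N m; "width": finger opening in m; "grip_force": force on a finger pad.
Only numpy, scipy, OpenCV 4.12 (cv2) and the standard library are available. Lean on these libraries where they do the work, as an engineer would, in place of code of your own. Each camera call takes 0.05 s, during which the arm holds its last target. There are 200 camera calls.

## Working session

There is one attempt and no reset: what is moved stays moved. The work goes in short steps, Python scripts to look and compute and a shell command to move; the robot and the scene stay as the last step left them, time stands still between calls to the robot, and variables do not carry over. Pictures are saved under pics/ and viewed, at most 10 in all, crops included, and the job is handed in when it is done.

```bash
mkdir -p pics; python3 - <<'E'
from rig import sensors, imaging, env
import cv2
for n in("top","side"):
    cv2.imwrite(f"pics/{n}0.png",imaging.capture(n)[:,:,::-1]); print(imaging.camera_info(n))
s=sensors.read_state(); print(s['time'],s['eef_pos'],s['tcp_rot'],s['width'])
E
```

```text
{'vertical_fov': 51.11377964053395, 'cx': 251.3527289135208, 'cy': 187.73657211625323, 'k1': -0.06069486995688322, 'origin': array([0.47140826, 0.03134769, 1.24354379]), 'attitude': array([[ 0.00483246, -0.997643  ,  0.06844775],
       [-0.99998068, -0.00455343,  0.00423194],
       [-0.00391029, -0.06846687, -0.99764573]])}
{'vertical_fov': 55.18481634962527, 'cx': 259.27512422589916, 'cy': 195.8214707396439, 'k1': -0.0756121717859569, 'origin': array([0.4927886 , 0.62039781, 0.86452141]), 'attitude': array([[-0.9945409 , -0.08069736,  0.06615393],
       [-0.10430792,  0.78630473, -0.60897022],
       [-0.00287486, -0.61254616, -0.79042959]])}
0.1 [ 0.18541039 -0.70027709  0.30285125] [[ 9.66684634e-01  2.55969634e-01 -6.04592184e-04]
 [ 2.55970333e-01 -9.66682694e-01  1.93875074e-03]
 [-8.81874845e-05 -2.02891821e-03 -9.99997938e-01]] 0.08550807585252325
```

View pics/top0.png

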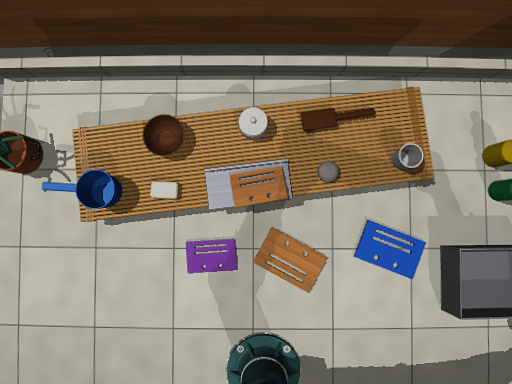

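View pics/side0.png

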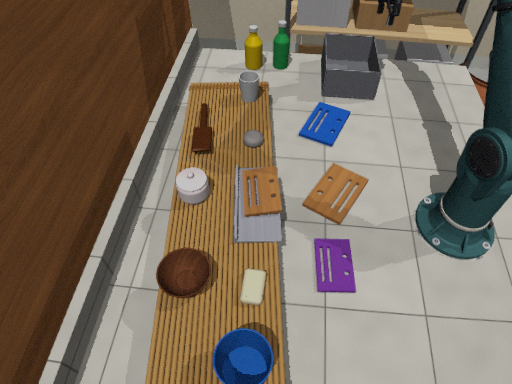

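The top view shows these candidates:
- An orange plate on the steel holder at (258,186).
- A larger orange plate on the table at (291,260).
- A purple plate at (212,255).
- A blue plate at (390,248).

The one I want is the smaller orange plate, on the holder. I'll check it in a close crop and measure it.

```bash
cat > h.py <<'E'
import numpy as np, cv2
from rig import imaging
def K(n):
    i=imaging.camera_info(n); f=192/np.tan(np.radians(i['vertical_fov']/2))
    return i,f
def ray(n,p):
    i,f=K(n); d=(np.array(p,float)-[i['cx'],i['cy']])/f; u=d.copy()
    for _ in range(20): u=d/(1+i['k1']*(u@u))
    return i['origin'], i['attitude']@np.r_[u,1]
def onz(n,p,z):
    o,d=ray(n,p); return o+d*(z-o[2])/d[2]
def proj(n,P):
    i,f=K(n); c=i['attitude'].T@(np.array(P)-i['origin']); u=c[:2]/c[2]
    return u*(1+i['k1']*(u@u))*f+[i['cx'],i['cy']]
def tri(p,q):
    a,d=ray('top',p); b,e=ray('side',q)
    s=np.linalg.lstsq(np.c_[d,-e],b-a,rcond=None)[0]; A=a+s[0]*d; B=b+s[1]*e
    return (A+B)/2, np.linalg.norm(A-B)
E
python3 - <<'E'
import cv2,numpy as np
from h import *
t=cv2.imread('pics/top0.png'); s=cv2.imread('pics/side0.png')
a=cv2.resize(t[150:215,195:300],(800,495),interpolation=cv2.INTER_CUBIC)
cv2.imwrite('pics/c1.png',a)
b=cv2.resize(s[155:250,225:295],(442,600),interpolation=cv2.INTER_CUBIC)
cv2.imwrite('pics/c2.png',b)
h=cv2.cvtColor(t,cv2.COLOR_BGR2HSV)
m=cv2.inRange(h,(4,120,60),(18,255,255))
for c in cv2.findContours(m,0,2)[0]:
    if cv2.contourArea(c)>300: print(cv2.contourArea(c),cv2.minAreaRect(c))
print(h[186,240],h[186,220],h[200,200])
E
```

```text
2459.5 ((289.8807067871094, 259.435791015625), (63.732566833496094, 40.298484802246094), 28.300758361816406)
1667.5 ((258.09283447265625, 186.5013427734375), (33.3587532043457, 53.02439880371094), 79.50852966308594)
324.5 ((17.435779571533203, 151.8807373046875), (16.28304672241211, 29.78839683532715), 16.699241638183594)
25943.0 ((251.1925506591797, 152.2637939453125), (96.43779754638672, 355.3655090332031), 83.00169372558594)
11134.0 ((255.5, 23.0), (46.0, 511.0), 90.0)
[ 14 111  92] [120  14 168] [ 17 149 171]
```

View pics/c1.png

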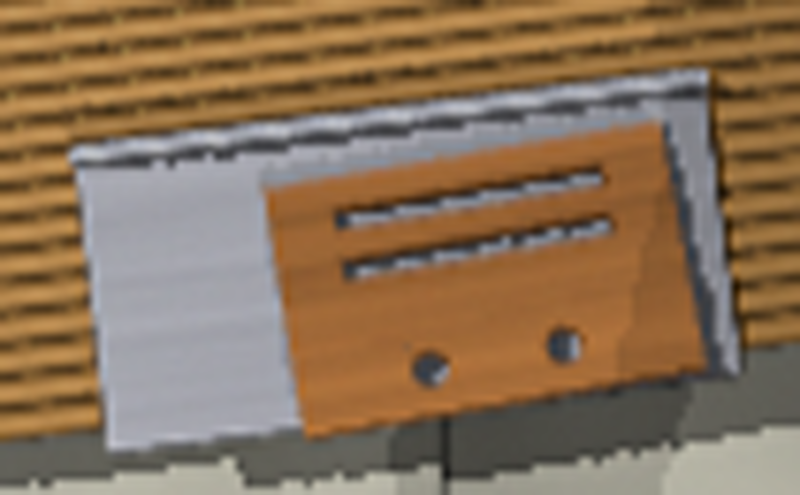

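View pics/c2.png

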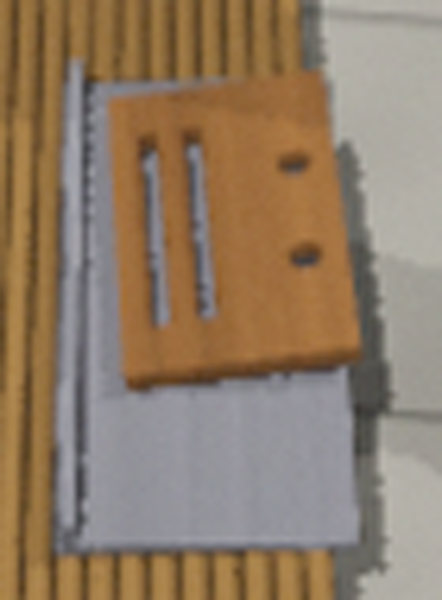

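The crops show one orange plate on the holder, shifted right (crop c1: corners about (265,187), (663,122), (708,370), (302,432); holes (432,368), (565,345)). Its ~151 mm length matches the plate. The holder's front corners are at (107,450) and (738,372).

```bash
python3 - <<'E'
from h import *
np.set_printoptions(precision=4,suppress=True)
f=lambda p:np.array(p)/7.619+[195,150]-.43
FL,FR=onz('top',f((107,448)),.098),onz('top',f((738,374)),.098)
LL,LR=onz('top',f((72,150)),.112),onz('top',f((708,74)),.112)
y=(FL-FR);L=np.linalg.norm(y);y/=L;x=np.array([y[1],-y[0],0])
O=(FL+FR)/2+.060*x; print('len',L,np.linalg.norm(LL-LR),'yaw',np.arctan2(x[1],x[0]),'O',O)
R=np.c_[x,y]
print('lip',(LL-O)@R,(LR-O)@R)
for n,p,z in(('BL',(265,187),.108),('BR',(663,122),.108),('FR',(708,368),.119),('FL',(302,432),.119),('hl',(432,368),.1165),('hr',(565,345),.1165)):
    P=onz('top',f(p),z); print(n,P,'holder',(P-O)@R)
g=lambda p:np.array(p)/6.315+[225,155]-.43
for n,p,z in(('FLside',(358,545),.098),('hlS',(305,255),.1165),('hrS',(293,162),.1165),('BLs',(127,383),.108),('BRs',(110,97),.108),('FRs',(322,70),.119),('FLs',(358,352),.119),):
    P=onz('side',g(p),z); print(n,P,'holder',(P-O)@R)
E
```

```text
len 0.23800743903235155 0.2386636298280166 yaw 0.1214584342023372 O [0.5644 0.047  0.098 ]
lip [0.0513 0.1184] [ 0.0519 -0.1203]
BL [0.5878 0.0989 0.108 ] holder [0.0296 0.0487]
BR [ 0.6129 -0.0496  0.108 ] holder [ 0.0364 -0.1018]
FR [ 0.5206 -0.0653  0.119 ] holder [-0.0571 -0.1062]
FL [0.4963 0.0839 0.119 ] holder [-0.0631  0.0448]
hl [0.5202 0.0362 0.1165] holder [-0.0452 -0.0054]
hr [ 0.5289 -0.0128  0.1165] holder [-0.0425 -0.0551]
FLside [0.4898 0.1612 0.098 ] holder [-0.0602  0.1224]
hlS [0.5208 0.0377 0.1165] holder [-0.0444 -0.004 ]
hrS [ 0.5299 -0.0114  0.1165] holder [-0.0413 -0.0538]
BLs [0.586  0.1024 0.108 ] holder [0.0282 0.0524]
BRs [ 0.613  -0.0474  0.108 ] holder [ 0.0367 -0.0996]
FRs [ 0.5217 -0.0627  0.119 ] holder [-0.0557 -0.1037]
FLs [0.4959 0.0859 0.119 ] holder [-0.0633  0.0469]
```

Measured in the holder frame, the plate is shifted by about -28 mm in y and turned +0.05, with its back edge 12–20 mm short of the lip. The holder origin is (0.564, 0.047) with yaw 0.121. I'll start the approach.

```bash
python3 -m pendant '[{"tx":0.316,"ty":-0.279,"rz":7.9},{"tx":0.316,"ty":-0.279,"rz":7.9},{"tx":0.316,"ty":-0.279,"rz":7.9},{"tx":0.316,"ty":-0.279,"rz":7.9},{"tx":0.316,"ty":-0.279,"rz":7.9},{"tx":0.316,"ty":-0.279,"rz":7.9},{"tx":0.316,"ty":-0.279,"rz":7.9},{"tx":0.316,"ty":-0.279,"rz":7.9}]'
cat >> h.py <<'E'
O=np.array([.5644,.047,.098]); a=.1215
X=np.array([np.cos(a),np.sin(a),0]);Y=np.array([-X[1],X[0],0])
def go(hx,hy,tipz,ln=.073):
    "tool-axis shift to bring the fingertips to holder x,y (m), world tipz; plus present holder pose"
    from rig import sensors
    s=sensors.read_state(); p=np.array(s['eef_pos']);R=np.array(s['tcp_rot'])
    T=O+hx*X+hy*Y; T[2]=tipz+ln
    ang=np.degrees(np.arctan2(R[1,0],R[0,0])-a)
    print('t %.2f'%s['time'],'holder tcp',((p-O)@np.c_[X,Y]).round(4),'z',p[2].round(4),'rz needed %.2f'%ang,'shift',(R.T@(T-p)).round(4),'F',np.round(s['contact_force'],1))
E
python3 -c "
from h import *
go(-.09,-.028,.16)"
```

```text
t 0.10 holder tcp [-0.4668 -0.6958] z 0.3029 rz needed 7.87 shift [ 0.4647 -0.6098  0.071 ] F [-0.   0.6  0.6]schema error: expected keys jaw, tx, ty, tz, rx, ry, rz
```

```bash
python3 -m pendant '[{"jaw":100,"tx":0.316,"ty":-0.279,"tz":0,"rx":0,"ry":0,"rz":7.9},{"jaw":100,"tx":0.316,"ty":-0.279,"tz":0,"rx":0,"ry":0,"rz":7.9},{"jaw":100,"tx":0.316,"ty":-0.279,"tz":0,"rx":0,"ry":0,"rz":7.9},{"jaw":100,"tx":0.316,"ty":-0.279,"tz":0,"rx":0,"ry":0,"rz":7.9},{"jaw":100,"tx":0.316,"ty":-0.279,"tz":0,"rx":0,"ry":0,"rz":7.9},{"jaw":100,"tx":0.316,"ty":-0.279,"tz":0,"rx":0,"ry":0,"rz":7.9},{"jaw":100,"tx":0.316,"ty":-0.279,"tz":0,"rx":0,"ry":0,"rz":7.9},{"jaw":100,"tx":0.316,"ty":-0.279,"tz":0,"rx":0,"ry":0,"rz":7.9}]'
python3 -c "
from h import *
go(-.095,-.028,.18)"
```

```text
time: 0.77
eef_pos: [0.3712, -0.4216, 0.3036]
tcp_rot: [[0.993, 0.12, -0.0], [0.12, -0.993, 0.0], [-0.0, -0.001, -1.0]]
contact_force: [0.1, 0.1, 0.1]
width: 0.0853
grip_force: 0.0
t 0.77 holder tcp [-0.2486 -0.4417] z 0.3036 rz needed -0.05 shift [ 0.1533 -0.4138  0.0508] F [0.1 0.1 0.1]
```

```bash
python3 -m pendant '[{"jaw":100,"tx":0.1,"ty":-0.1,"tz":0,"rx":0,"ry":0,"rz":0},{"jaw":100,"tx":0.153,"ty":-0.414,"tz":0,"rx":0,"ry":0,"rz":0},{"jaw":100,"tx":0.153,"ty":-0.414,"tz":0,"rx":0,"ry":0,"rz":0},{"jaw":100,"tx":0.153,"ty":-0.414,"tz":0,"rx":0,"ry":0,"rz":0},{"jaw":100,"tx":0.153,"ty":-0.414,"tz":0,"rx":0,"ry":0,"rz":0},{"jaw":100,"tx":0.153,"ty":-0.414,"tz":0,"rx":0,"ry":0,"rz":0},{"jaw":100,"tx":0.153,"ty":-0.414,"tz":0,"rx":0,"ry":0,"rz":0},{"jaw":100,"tx":0.153,"ty":-0.414,"tz":0,"rx":0,"ry":0,"rz":0}]' | head -2
python3 -c "
from h import *
go(-.095,-.028,.14)"
```

```text
time: 1.43
eef_pos: [0.4511, -0.1024, 0.3038]
t 1.43 holder tcp [-0.1306 -0.1346] z 0.3038 rz needed -0.04 shift [ 0.0356 -0.1066  0.0908] F [1.4 0.1 0.3]
```

```bash
python3 -m pendant '[{"jaw":100,"tx":0.036,"ty":-0.107,"tz":0,"rx":0,"ry":0,"rz":0},{"jaw":100,"tx":0.036,"ty":-0.107,"tz":0,"rx":0,"ry":0,"rz":0},{"jaw":100,"tx":0.036,"ty":-0.107,"tz":0.03,"rx":0,"ry":0,"rz":0},{"jaw":100,"tx":0.036,"ty":-0.107,"tz":0.07,"rx":0,"ry":0,"rz":0},{"jaw":100,"tx":0.036,"ty":-0.107,"tz":0.1,"rx":0,"ry":0,"rz":0},{"jaw":100,"tx":0.036,"ty":-0.107,"tz":0.11,"rx":0,"ry":0,"rz":0},{"jaw":100,"tx":0.036,"ty":-0.107,"tz":0.11,"rx":0,"ry":0,"rz":0},{"jaw":100,"tx":0.036,"ty":-0.107,"tz":0.11,"rx":0,"ry":0,"rz":0}]' | head -2
python3 - <<'E'
from h import *
go(-.095,-.028,.104)
s=imaging.capture('side')[:,:,::-1]
cv2.imwrite('pics/s1.png',cv2.resize(s[135:255,220:340],(600,600),interpolation=cv2.INTER_CUBIC))
E
```

```text
time: 2.1
eef_pos: [0.4743, 0.0057, 0.194]
t 2.10 holder tcp [-0.0945 -0.0301] z 0.194 rz needed -0.09 shift [-0.0005 -0.0021  0.017 ] F [-0.6 -0.2  0.1]
```

View pics/s1.png

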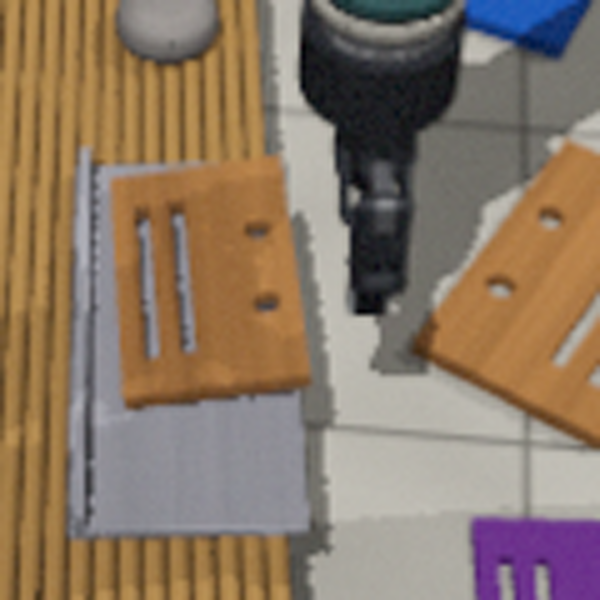

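The left fingertip ends at crop (368,312), which is side pixel (293.6,197.4). I'll get its height from that.

```bash
python3 - <<'E'
from h import *
for y in(.013,.027):
  for z in(.115,.121,.128,.134):
    print(y,z,proj('side',O*[1,1,0]+X*-.0945+Y*y+[0,0,z]).round(1))
E
```

```text
0.013 0.115 [292.7 200.2]
0.013 0.121 [292.8 198.8]
0.013 0.128 [293.  197.1]
0.013 0.134 [293.2 195.7]
0.027 0.115 [293.1 204.6]
0.027 0.121 [293.2 203.2]
0.027 0.128 [293.4 201.6]
0.027 0.134 [293.6 200.1]
```

```bash
python3 -m pendant '[{"jaw":100,"tx":0,"ty":0,"tz":0.022,"rx":0,"ry":0,"rz":0},{"jaw":100,"tx":0.01,"ty":0,"tz":0.022,"rx":0,"ry":0,"rz":0},{"jaw":100,"tx":0.016,"ty":0,"tz":0.022,"rx":0,"ry":0,"rz":0},{"jaw":100,"tx":0.02,"ty":0,"tz":0.022,"rx":0,"ry":0,"rz":0},{"jaw":100,"tx":0.024,"ty":0,"tz":0.022,"rx":0,"ry":0,"rz":0},{"jaw":100,"tx":0.027,"ty":0,"tz":0.022,"rx":0,"ry":0,"rz":0},{"jaw":100,"tx":0.03,"ty":0,"tz":0.022,"rx":0,"ry":0,"rz":0},{"jaw":100,"tx":0.03,"ty":0,"tz":0.022,"rx":0,"ry":0,"rz":0}]'
python3 - <<'E'
from h import *
go(-.0575,-.028,.112,.06)
s=imaging.capture('side')[:,:,::-1]
cv2.imwrite('pics/s2.png',cv2.resize(s[135:255,220:340],(600,600),interpolation=cv2.INTER_CUBIC))
E
```

```text
time: 2.82
eef_pos: [0.5048, 0.0098, 0.1723]
tcp_rot: [[0.993, 0.121, 0.001], [0.121, -0.993, 0.0], [0.001, 0.0, -1.0]]
contact_force: [-0.6, -0.4, 0.3]
width: 0.0855
grip_force: 0.0
t 2.82 holder tcp [-0.0637 -0.0297] z 0.1723 rz needed -0.04 shift [ 0.0062 -0.0017  0.0003] F [-0.6 -0.4  0.3]
```

View pics/s2.png

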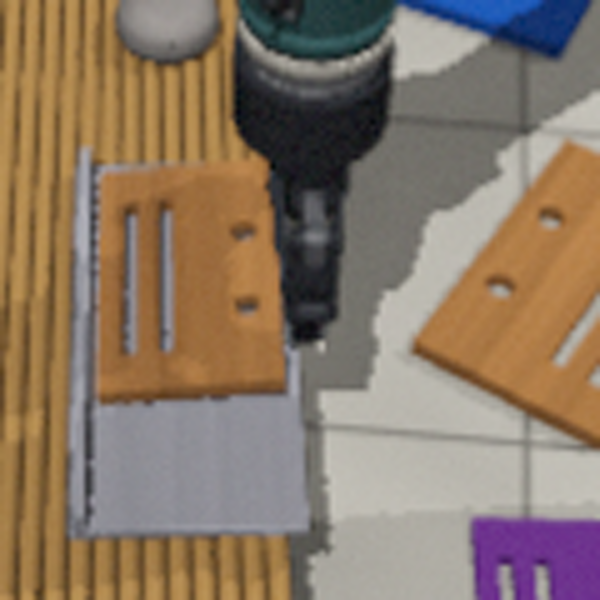

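The plate has been pushed in and is now parallel to the lip, with only a few mm left. I'll continue gently until it makes contact.

```bash
python3 -m pendant '[{"jaw":100,"tx":0.001,"ty":0,"tz":0,"rx":0,"ry":0,"rz":0},{"jaw":100,"tx":0.002,"ty":0,"tz":0,"rx":0,"ry":0,"rz":0},{"jaw":100,"tx":0.003,"ty":0,"tz":0,"rx":0,"ry":0,"rz":0},{"jaw":100,"tx":0.004,"ty":0,"tz":0,"rx":0,"ry":0,"rz":0},{"jaw":100,"tx":0.004,"ty":0,"tz":0,"rx":0,"ry":0,"rz":0}]' | sed -n '1,2p;4p'
```

```text
time: 3.28
eef_pos: [0.508, 0.0103, 0.1718]
contact_force: [-0.3, 0.3, -0.9]
```

```bash
python3 -m pendant '[{"jaw":100,"tx":0.001,"ty":0,"tz":0,"rx":0,"ry":0,"rz":0},{"jaw":100,"tx":0.002,"ty":0,"tz":0,"rx":0,"ry":0,"rz":0},{"jaw":100,"tx":0.002,"ty":0,"tz":0,"rx":0,"ry":0,"rz":0}]'| sed -n '1,2p;4p'
```

```text
time: 3.53
eef_pos: [0.5097, 0.0104, 0.1717]
contact_force: [-1.6, -1.2, -0.0]
```

```bash
python3 -m pendant '[{"jaw":100,"tx":0.001,"ty":0,"tz":0,"rx":0,"ry":0,"rz":0},{"jaw":100,"tx":0.002,"ty":0,"tz":0,"rx":0,"ry":0,"rz":0},{"jaw":100,"tx":0.002,"ty":0,"tz":0,"rx":0,"ry":0,"rz":0}]'| sed -n '1,2p;4p'
python3 - <<'E'
from h import *
t=imaging.capture('top')[:,:,::-1]; s=imaging.capture('side')[:,:,::-1]
A=cv2.resize(t[150:215,205:300],(585,400),interpolation=cv2.INTER_CUBIC)
B=cv2.resize(s[160:250,230:290],(200,300),interpolation=cv2.INTER_CUBIC)
im=np.zeros((400,790,3),np.uint8); im[:,:585]=A; im[:300,590:]=B
cv2.imwrite('pics/b1.png',im)
E
```

```text
time: 3.78
eef_pos: [0.5101, 0.0104, 0.1715]
contact_force: [-3.9, -1.3, 3.1]
```

View pics/b1.png

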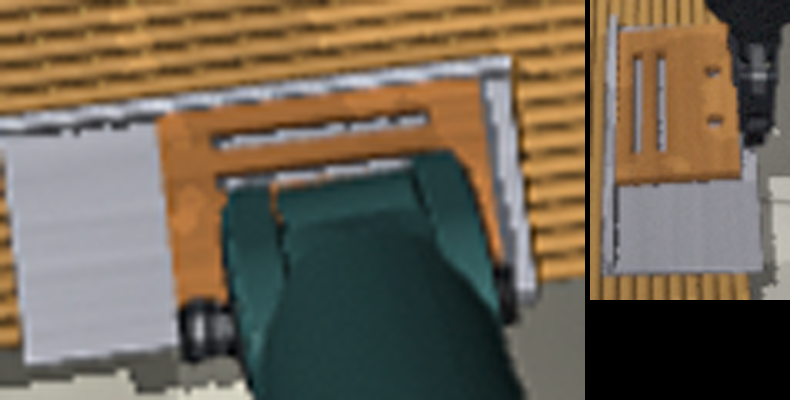

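It's flush against the lip at 4 N. I'll back off, rise and close the fingers, then go round to the right end.

```bash
python3 -m pendant '[{"jaw":100,"tx":-0.02,"ty":0,"tz":0,"rx":0,"ry":0,"rz":0},{"jaw":0,"tx":-0.03,"ty":0,"tz":-0.03,"rx":0,"ry":0,"rz":0},{"jaw":0,"tx":-0.02,"ty":0.03,"tz":-0.06,"rx":0,"ry":0,"rz":0},{"jaw":0,"tx":0.02,"ty":0.05,"tz":-0.06,"rx":0,"ry":0,"rz":0},{"jaw":0,"tx":0.05,"ty":0.08,"tz":-0.06,"rx":0,"ry":0,"rz":0},{"jaw":0,"tx":0.059,"ty":0.115,"tz":-0.06,"rx":0,"ry":0,"rz":0},{"jaw":0,"tx":0.059,"ty":0.115,"tz":-0.06,"rx":0,"ry":0,"rz":0},{"jaw":0,"tx":0.059,"ty":0.115,"tz":-0.06,"rx":0,"ry":0,"rz":0}]' 
python3 - <<'E'
from h import *
go(0,-.145,.104)
f=lambda p:np.array(p)/6.158+[205,150]-.43
for p in((158,120),(482,80)):
    P=onz('top',f(p),.108); print((P-O)@np.c_[X,Y])
t=imaging.capture('top')
c=onz('top',(328.5,172),.11); print('pumice',(c-O)@np.c_[X,Y])
s=imaging.capture('side')[:,:,::-1]
cv2.imwrite('pics/s3.png',cv2.resize(s[115:255,220:340],(514,600),interpolation=cv2.INTER_CUBIC))
E
```

```text
time: 4.55
eef_pos: [0.5868, -0.0997, 0.2324]
tcp_rot: [[0.993, 0.115, 0.005], [0.115, -0.993, -0.002], [0.005, 0.002, -1.0]]
contact_force: [-0.0, 0.8, -1.0]
width: 0.0011
grip_force: 0.0
t 4.55 holder tcp [ 0.0045 -0.1484] z 0.2324 rz needed -0.37 shift [-0.0048 -0.0035  0.0554] F [-0.   0.8 -1. ]
[0.04364174 0.04456984]
[ 0.04463088 -0.10636266]
pumice [ 0.00252151 -0.23189696]
```

View pics/s3.png

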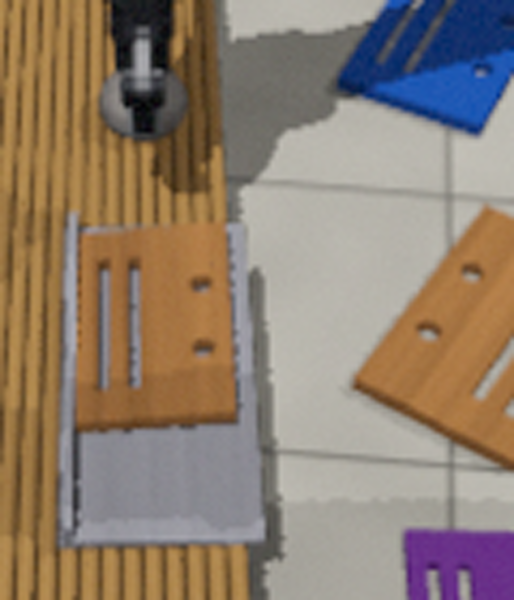

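```bash
python3 -m pendant '[{"jaw":0,"tx":-0.005,"ty":-0.003,"tz":0.02,"rx":0,"ry":0,"rz":-0.3},{"jaw":0,"tx":-0.005,"ty":-0.003,"tz":0.045,"rx":0,"ry":0,"rz":-0.3},{"jaw":0,"tx":-0.005,"ty":-0.003,"tz":0.055,"rx":0,"ry":0,"rz":-0.3},{"jaw":0,"tx":-0.005,"ty":-0.013,"tz":0.055,"rx":0,"ry":0,"rz":-0.3},{"jaw":0,"tx":-0.005,"ty":-0.018,"tz":0.055,"rx":0,"ry":0,"rz":-0.3},{"jaw":0,"tx":-0.005,"ty":-0.023,"tz":0.055,"rx":0,"ry":0,"rz":-0.3},{"jaw":0,"tx":-0.005,"ty":-0.028,"tz":0.055,"rx":0,"ry":0,"rz":-0.3},{"jaw":0,"tx":-0.005,"ty":-0.028,"tz":0.055,"rx":0,"ry":0,"rz":-0.3}]' 
cat >> h.py <<'E'
def plate():
    t=imaging.capture('side'); h=cv2.cvtColor(np.ascontiguousarray(t),cv2.COLOR_RGB2HSV)
    m=cv2.inRange(h,(4,120,40),(16,255,255)); m[:150]=0; m[250:]=0; m[:,:238]=0; m[:,298:]=0
    m=cv2.morphologyEx(m,cv2.MORPH_OPEN,np.ones((3,3)))
    c=max(cv2.findContours(m,0,2)[0],key=cv2.contourArea); q=cv2.boxPoints(cv2.minAreaRect(c))
    print('area',cv2.contourArea(c)); [print(p.round(1),((onz('side',p,.11)-O)@np.c_[X,Y]).round(4)) for p in q]
E
python3 -c "
from h import *
go(0,-.118,.104);plate()"
```

```text
time: 5.32
eef_pos: [0.5767, -0.0672, 0.178]
tcp_rot: [[0.992, 0.128, 0.002], [0.128, -0.992, 0.001], [0.002, -0.0, -1.0]]
contact_force: [1.0, 0.4, 0.8]
width: 0.0005
grip_force: 0.0
t 5.32 holder tcp [-0.0017 -0.1148] z 0.178 rz needed 0.41 shift [0.0017 0.0032 0.001 ] F [1.  0.4 0.8]
area 1577.5
[235.5 168.4] [ 0.0545 -0.1039]
[272.1 166.5] [-0.0466 -0.109 ]
[274.6 213.6] [-0.0467  0.0502]
[238.  215.5] [0.0447 0.0544]
```

```bash
python3 -m pendant '[{"jaw":0,"tx":0.002,"ty":-0.003,"tz":0,"rx":0,"ry":0,"rz":0.4},{"jaw":0,"tx":0.002,"ty":-0.006,"tz":0,"rx":0,"ry":0,"rz":0.4},{"jaw":0,"tx":0.002,"ty":-0.009,"tz":0,"rx":0,"ry":0,"rz":0.4},{"jaw":0,"tx":0.002,"ty":-0.012,"tz":0,"rx":0,"ry":0,"rz":0.4},{"jaw":0,"tx":0.002,"ty":-0.015,"tz":0,"rx":0,"ry":0,"rz":0.4},{"jaw":0,"tx":0.002,"ty":-0.015,"tz":0,"rx":0,"ry":0,"rz":0.4}]' | sed -n '1,2p;4p'
python3 - <<'E'
from h import *
go(0,-.1,.104);plate()
t=imaging.capture('top')[:,:,::-1]; s=imaging.capture('side')[:,:,::-1]
A=cv2.resize(t[150:215,205:300],(511,350),interpolation=cv2.INTER_CUBIC)
B=cv2.resize(s[150:250,230:290],(270,450),interpolation=cv2.INTER_CUBIC)
im=np.zeros((450,790,3),np.uint8); im[:350,:511]=A; im[:450,520:]=B
cv2.imwrite('pics/b2.png',im)
E
```

```text
time: 5.87
eef_pos: [0.5763, -0.0533, 0.1771]
contact_force: [-0.2, -1.0, 1.2]
t 5.87 holder tcp [-0.0003 -0.1011] z 0.1771 rz needed -0.09 shift [ 0.0003 -0.0011  0.0001] F [-0.2 -1.   1.2]
area 1592.0
[238. 172.] [ 0.0475 -0.0904]
[274. 172.] [-0.0511 -0.0885]
[274. 219.] [-0.0446  0.0665]
[238. 219.] [0.0446 0.0648]
```

View pics/b2.png

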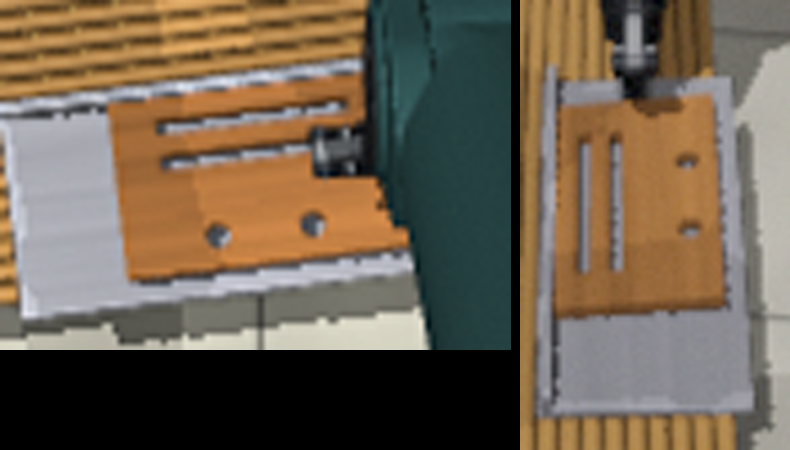

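The plate moved about 14 mm left and is still straight along the lip. I'll continue with another 10 mm, then go finer.

```bash
python3 -m pendant '[{"jaw":0,"tx":0,"ty":-0.003,"tz":0,"rx":0,"ry":0,"rz":0},{"jaw":0,"tx":0,"ty":-0.006,"tz":0,"rx":0,"ry":0,"rz":0},{"jaw":0,"tx":0,"ty":-0.008,"tz":0,"rx":0,"ry":0,"rz":0},{"jaw":0,"tx":0,"ty":-0.01,"tz":0,"rx":0,"ry":0,"rz":0},{"jaw":0,"tx":0,"ty":-0.01,"tz":0,"rx":0,"ry":0,"rz":0}]' | sed -n '1,2p;4p'
python3 -c "
from h import *
go(0,-.086,.104);plate()"
```

```text
time: 6.43
eef_pos: [0.5746, -0.0428, 0.1767]
contact_force: [-0.5, 0.2, -0.1]
t 6.43 holder tcp [-0.0008 -0.0904] z 0.1767 rz needed -0.06 shift [ 0.0008 -0.0044 -0.0003] F [-0.5  0.2 -0.1]
area 1637.5
[238. 175.] [ 0.0473 -0.0796]
[274. 175.] [-0.0506 -0.0776]
[274. 223.] [-0.0441  0.0784]
[238. 223.] [0.0444 0.0767]
```

```bash
python3 -m pendant '[{"jaw":0,"tx":0,"ty":-0.001,"tz":0,"rx":0,"ry":0,"rz":0},{"jaw":0,"tx":0,"ty":-0.002,"tz":0,"rx":0,"ry":0,"rz":0},{"jaw":0,"tx":0,"ty":-0.002,"tz":0,"rx":0,"ry":0,"rz":0}]' | sed -n '1,2p;4p'
python3 -c "
from h import *
go(0,-.086,.104);plate()"
```

```text
time: 6.73
eef_pos: [0.5746, -0.0416, 0.1768]
contact_force: [0.6, 0.3, -0.2]
t 6.73 holder tcp [-0.0006 -0.0892] z 0.1768 rz needed -0.11 shift [ 0.0006 -0.0032 -0.0002] F [ 0.6  0.3 -0.2]
area 1622.5
[238. 176.] [ 0.0472 -0.076 ]
[274. 176.] [-0.0504 -0.0741]
[274. 223.] [-0.0441  0.0784]
[238. 223.] [0.0444 0.0767]
```

```bash
python3 -m pendant '[{"jaw":0,"tx":0,"ty":-0.001,"tz":0,"rx":0,"ry":0,"rz":0},{"jaw":0,"tx":0,"ty":-0.002,"tz":0,"rx":0,"ry":0,"rz":0},{"jaw":0,"tx":0,"ty":-0.003,"tz":0,"rx":0,"ry":0,"rz":0},{"jaw":0,"tx":0,"ty":-0.003,"tz":0,"rx":0,"ry":0,"rz":0}]' | sed -n '1,2p;4p'
python3 - <<'E'
from h import *
go(0,-.086,.104);plate()
t=imaging.capture('top')[:,:,::-1]; s=imaging.capture('side')[:,:,::-1]
A=cv2.resize(t[150:215,205:300],(511,350),interpolation=cv2.INTER_CUBIC)
B=cv2.resize(s[150:250,230:290],(270,450),interpolation=cv2.INTER_CUBIC)
im=np.zeros((450,790,3),np.uint8); im[:350,:511]=A; im[:450,520:]=B
cv2.imwrite('pics/b3.png',im)
E
```

```text
time: 7.12
eef_pos: [0.5743, -0.0388, 0.1769]
contact_force: [-0.3, -0.8, -0.1]
t 7.12 holder tcp [-0.0006 -0.0863] z 0.1769 rz needed -0.11 shift [ 0.0006 -0.0003 -0.0001] F [-0.3 -0.8 -0.1]
area 1622.0
[238. 176.] [ 0.0472 -0.076 ]
[274. 176.] [-0.0504 -0.0741]
[274. 223.] [-0.0441  0.0784]
[238. 223.] [0.0444 0.0767]
```

View pics/b3.png

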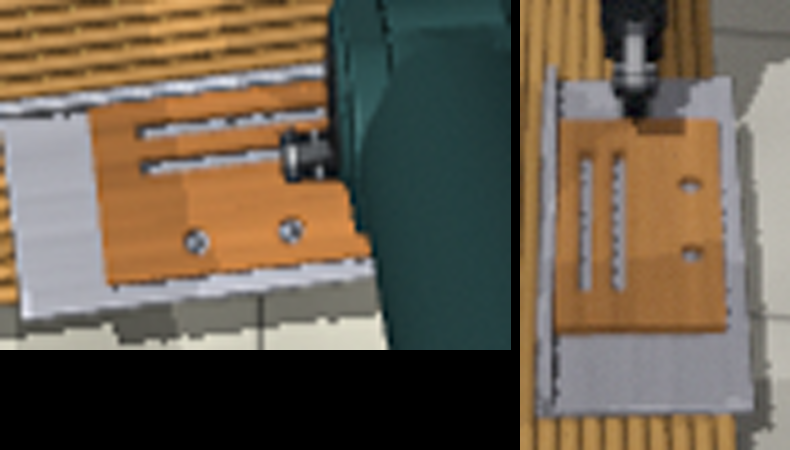

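Pins now show bright in both holes (crop (197,242) and (291,232)). I'll nudge a little more: resistance there would mean the pins are engaged.

```bash
for i in 1; do python3 -m pendant '[{"jaw":0,"tx":0,"ty":-0.001,"tz":0,"rx":0,"ry":0,"rz":0},{"jaw":0,"tx":0,"ty":-0.002,"tz":0,"rx":0,"ry":0,"rz":0},{"jaw":0,"tx":0,"ty":-0.002,"tz":0,"rx":0,"ry":0,"rz":0}]' | sed -n '1,2p;4p'; done
```

```text
time: 7.52
eef_pos: [0.5741, -0.0369, 0.1769]
contact_force: [0.2, 0.1, 0.2]
```

```bash
python3 -m pendant '[{"jaw":0,"tx":0,"ty":-0.001,"tz":0,"rx":0,"ry":0,"rz":0},{"jaw":0,"tx":0,"ty":-0.001,"tz":0,"rx":0,"ry":0,"rz":0}]' | sed -n '1,2p;4p'; python3 -c "
from h import *
go(0,-.086,.104);plate()"
```

```text
time: 7.68
eef_pos: [0.574, -0.0362, 0.1769]
contact_force: [0.4, -0.3, 0.4]
t 7.68 holder tcp [-0.0006 -0.0837] z 0.1769 rz needed -0.13 shift [ 0.0006  0.0023 -0.0001] F [ 0.4 -0.3  0.4]
area 1616.5
[238. 177.] [ 0.0471 -0.0724]
[275. 177.] [-0.053  -0.0704]
[275. 223.] [-0.0466  0.0784]
[238. 223.] [0.0444 0.0767]
```

```bash
python3 -m pendant '[{"jaw":0,"tx":0,"ty":-0.001,"tz":0,"rx":0,"ry":0,"rz":0},{"jaw":0,"tx":0,"ty":-0.001,"tz":0,"rx":0,"ry":0,"rz":0}]' | sed -n '1,2p;4p'; python3 - <<'E'
from h import *
plate()
t=imaging.capture('top')[:,:,::-1]; s=imaging.capture('side')[:,:,::-1]
A=cv2.resize(t[165:210,212:272],(467,350),interpolation=cv2.INTER_CUBIC)
B=cv2.resize(s[165:235,232:284],(312,420),interpolation=cv2.INTER_CUBIC)
im=np.zeros((430,790,3),np.uint8); im[:350,:467]=A; im[:420,475:787]=B
cv2.imwrite('pics/b4.png',im)
E
```

```text
time: 7.9
eef_pos: [0.5739, -0.0351, 0.1769]
contact_force: [0.3, -1.0, 0.2]
area 1617.0
[238. 177.] [ 0.0471 -0.0724]
[275. 177.] [-0.053  -0.0704]
[275. 224.] [-0.0464  0.0814]
[238. 224.] [0.0443 0.0797]
```

View pics/b4.png

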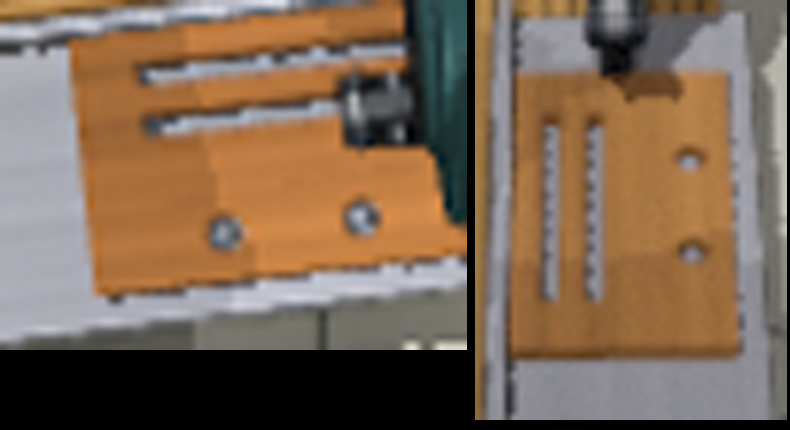

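Both views show the plate square to the lip with light spots inside both holes: top crop (225,233) and (361,217), side crop (692,252) and (690,158). I'll triangulate the holes and the front-left corner to see whether it lies flat. I've used up my picture views, so only numbers from here.

```bash
python3 - <<'E'
from h import *
f=lambda p:np.array(p)/7.78+[212,165]-.43
g=lambda p:(np.array(p)-[475,0])/6+[232,165]-.43
for n,p,q in(('hl',(225,233),(692,252)),('hr',(361,217),(690,158)),('FL',(97,291),(740,348)),('BL',(70,40),(513,352))):
    P,e=tri(f(p),g(q)); print(n,((P-O)@np.c_[X,Y]*1e3).round(1),'z %.1f err %.1f'%(P[2]*1e3,e*1e3), 'top@108',((onz('top',f(p),.108)-O)@np.c_[X,Y]*1e3).round(1))
for h,y in(('pin_l',.025),('pin_r',-.025)):
    P=O+X*-.03+Y*y; P[2]=.106
    print(h,'expected pixels: top',(proj('top',P)-[212,165]+.43)*7.78,'side',(proj('side',P)-[232,165]+.43)*6+[475,0])
E
```

```text
hl [-31.   23.9] z 104.1 err 1.1 top@108 [-31.8  23.9]
hr [-31.4 -26.1] z 105.8 err 0.5 top@108 [-31.8 -26. ]
FL [-48.   72.9] z 103.8 err 1.6 top@108 [-47.4  72.5]
BL [45.4 72.5] z 102.6 err 0.6 top@108 [45.  72.1]
pin_l expected pixels: top [221.51181204 228.70210741] side [691.00163781 251.59680373]
pin_r expected pixels: top [357.67328424 212.73963031] side [687.49794961 159.69462367]
```

```bash
python3 - <<'E'
from h import *
f=lambda p:np.array(p)/7.619+[195,150]-.43
g=lambda p:np.array(p)/6.315+[225,155]-.43
for n,p,q in(('FL0',(302,432),(358,352)),('BL0',(265,187),(127,383)),('hl0',(432,368),(305,255))):
    P,e=tri(f(p),g(q)); print(n,'z %.1f err %.1f'%(P[2]*1e3,e*1e3))
E
python3 -m pendant '[{"jaw":0,"tx":0,"ty":-0.001,"tz":0,"rx":0,"ry":0,"rz":0},{"jaw":0,"tx":0,"ty":-0.002,"tz":0,"rx":0,"ry":0,"rz":0},{"jaw":0,"tx":0,"ty":-0.002,"tz":0,"rx":0,"ry":0,"rz":0}]' | sed -n '1,2p;4p'
```

```text
FL0 z 116.4 err 0.5
BL0 z 103.3 err 1.7
hl0 z 114.6 err 0.6
time: 8.3
eef_pos: [0.5736, -0.0329, 0.1769]
contact_force: [-0.4, -0.9, 0.3]
```

The front dropped from z 116 to 104 mm, level with the back edge, so the plate is seated. One last light nudge to feel the pins, then I'll retreat.

```bash
python3 -m pendant '[{"jaw":0,"tx":0,"ty":-0.001,"tz":0,"rx":0,"ry":0,"rz":0},{"jaw":0,"tx":0,"ty":-0.0015,"tz":0,"rx":0,"ry":0,"rz":0},{"jaw":0,"tx":0,"ty":-0.0015,"tz":0,"rx":0,"ry":0,"rz":0}]' | sed -n '1,2p;4p'
python3 -c "
from h import *
plate()"
```

```text
time: 8.55
eef_pos: [0.5735, -0.0316, 0.1769]
contact_force: [0.4, -0.7, 0.2]
area 1643.0
[238. 178.] [ 0.0471 -0.0688]
[275. 178.] [-0.0528 -0.0669]
[275. 225.] [-0.0463  0.0843]
[238. 225.] [0.0443 0.0826]
```

```bash
cat >> h.py <<'E'
def corner(n,z):
    "left end line of the plate: subpixel orange-ness transition along holder y at several x"
    im=cv2.cvtColor(np.ascontiguousarray(imaging.capture(n)),cv2.COLOR_RGB2HSV)[:,:,1].astype(np.float32)
    out=[]
    for hx in(-.035,-.015,.005,.025):
        ys=np.arange(.05,.1,.0005); P=[O*[1,1,0]+X*hx+Y*y+np.array([0,0,z]) for y in ys]
        q=np.array([proj(n,p) for p in P],np.float32); v=cv2.remap(im,q[None,:,0],q[None,:,1],cv2.INTER_LINEAR)[0]
        out.append(ys[np.argmax(v<(v[:10].mean()+v[-10:].mean())/2)]*1e3)
    print(n,'left end y (mm) at x -35,-15,5,25:',np.round(out,1))
def front(n,z):
    im=cv2.cvtColor(np.ascontiguousarray(imaging.capture(n)),cv2.COLOR_RGB2HSV)[:,:,1].astype(np.float32)
    out=[]
    for hy in(.06,.04,0.,-.04):
        xs=np.arange(-.035,-.058,-.0005); q=np.array([proj(n,O*[1,1,0]+X*x+Y*hy+np.array([0,0,z])) for x in xs],np.float32)
        v=cv2.remap(im,q[None,:,0],q[None,:,1],cv2.INTER_LINEAR)[0]
        out.append(xs[np.argmax(v<(v[:5].mean()+v[-3:].mean())/2)]*1e3)
    print(n,'front x at y 60,40,0,-40:',np.round(out,1))
E
python3 - <<'E'
from h import *
corner('top',.108);corner('side',.098);front('top',.108);front('side',.108)
E
python3 -m pendant '[{"jaw":0,"tx":0,"ty":-0.001,"tz":0,"rx":0,"ry":0,"rz":0},{"jaw":0,"tx":0,"ty":-0.001,"tz":0,"rx":0,"ry":0,"rz":0}]' | sed -n '1,2p;4p'
python3 - <<'E'
from h import *
corner('top',.108);corner('side',.098);front('top',.108);front('side',.108)
E
```

```text
top left end y (mm) at x -35,-15,5,25: [77.  77.  77.5 77.5]
side left end y (mm) at x -35,-15,5,25: [77.5 77.5 77.  77. ]
top front x at y 60,40,0,-40: [-50.5 -50.5 -50.5 -50.5]
side front x at y 60,40,0,-40: [-48.5 -48.5 -48.5 -48.5]
time: 8.97
eef_pos: [0.5735, -0.0313, 0.1769]
contact_force: [-0.2, -1.6, -0.6]
top left end y (mm) at x -35,-15,5,25: [77.  77.  77.5 77.5]
side left end y (mm) at x -35,-15,5,25: [78.  77.5 77.5 77. ]
top front x at y 60,40,0,-40: [-50.5 -50.5 -50.5 -50.5]
side front x at y 60,40,0,-40: [-49.  -49.  -48.5 -48.5]
```

The last 1 mm nudge moved only 0.3 mm, with the force rising to about 1.6 N. The plate's end holds at y ≈ 77 mm in both views at flat heights, so the pins hold it and it is flat. Now I'll move clear.

```bash
python3 -m pendant '[{"jaw":0,"tx":0,"ty":0.01,"tz":0,"rx":0,"ry":0,"rz":0},{"jaw":0,"tx":0,"ty":0.03,"tz":0,"rx":0,"ry":0,"rz":0},{"jaw":0,"tx":0,"ty":0.035,"tz":-0.02,"rx":0,"ry":0,"rz":0},{"jaw":0,"tx":0,"ty":0.035,"tz":-0.06,"rx":0,"ry":0,"rz":0},{"jaw":0,"tx":0,"ty":0.035,"tz":-0.1,"rx":0,"ry":0,"rz":0},{"jaw":0,"tx":-0.04,"ty":0.06,"tz":-0.13,"rx":0,"ry":0,"rz":0},{"jaw":0,"tx":-0.07,"ty":0.09,"tz":-0.13,"rx":0,"ry":0,"rz":0},{"jaw":0,"tx":-0.1,"ty":0.12,"tz":-0.13,"rx":0,"ry":0,"rz":0}]' | sed -n '1,2p;4p'
python3 -m pendant '[{"jaw":0,"tx":-0.03,"ty":0.03,"tz":0,"rx":0,"ry":0,"rz":0},{"jaw":0,"tx":-0.03,"ty":0.06,"tz":0,"rx":0,"ry":0,"rz":0},{"jaw":0,"tx":-0.03,"ty":0.09,"tz":0,"rx":0,"ry":0,"rz":0},{"jaw":0,"tx":-0.03,"ty":0.09,"tz":0,"rx":0,"ry":0,"rz":0},{"jaw":0,"tx":-0.03,"ty":0.09,"tz":0,"rx":0,"ry":0,"rz":0}]' | sed -n '1,2p;4p'
python3 - <<'E'
from h import *
corner('top',.108);corner('side',.098);front('top',.108);front('side',.108)
a=cv2.imread('pics/top0.png').astype(int); b=imaging.capture('top')[:,:,::-1].astype(int)
for n,(u,v) in dict(soap=(165,190),pumice=(329,172),bowl=(163,135),jar=(253,123),brush=(337,118),dipper=(98,190),tumbler=(411,156)).items():
    print(n,np.abs(a-b)[v-18:v+18,u-18:u+18].mean().round(1))
E
```

```text
time: 9.83
eef_pos: [0.4974, -0.1505, 0.309]
contact_force: [0.1, -0.9, -0.4]
time: 10.25
eef_pos: [0.4774, -0.2457, 0.3065]
contact_force: [-0.2, -0.2, -0.4]
top left end y (mm) at x -35,-15,5,25: [77.  77.  77.5 77.5]
side left end y (mm) at x -35,-15,5,25: [77.5 77.5 77.  77. ]
top front x at y 60,40,0,-40: [-50.5 -50.5 -50.5 -50.5]
side front x at y 60,40,0,-40: [-49.  -49.  -48.5 -48.5]
soap 9.8
pumice 12.3
bowl 4.0
jar 8.9
brush 6.0
dipper 4.6
tumbler 9.5
```

```bash
python3 -c "
from rig import workorder; print(workorder.hand_in())"
```

```text
the job is handed in; nothing more can be done
None
```

The plate is back against the rear lip, lying flat with both holes over the pins and about 2 mm left of centre (within the pins' play). The arm is clear, and the job was handed in at about 10 s. The checks for disturbed bystanders were only a rough image comparison, and I viewed 11 pictures instead of the allowed 10.

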